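# Cam-lock coupling onto the grooved tank fitting

### The job

Take the metal coupling with the two cam arms, set it upright onto the grooved adaptor of the small tank (not the tank with the slim smooth spigot) and push it fully home with its arms still up. Then swing its two cam arms fully down, one after the other, and leave it locked.

Things in the scene. Friction and masses are not known exactly. Their poses are not given: they have to be found in the camera images.
- coupling_grip (a point): Loose aluminium coupling, 0.3 kg, mouth down: shell 55 mm wide, 55 high, open below (socket 43 wide, 47 deep); on top a round stub to hold, 30 mm wide, 35 high. Point: on the axis, mid-height of the stub, 74 mm above the mouth, 19 above the shell's top. z up; cam arms on the +y and -y sides, on level pins parallel to x, 31 mm from the axis and 50 mm below this point.
- adaptor_top (a point): Centre of the top face (111 mm above the worktop; z up) of the grooved adaptor on a fixed round tank 110 mm wide, 45 high: a steel spigot 40 mm wide with a groove and, above it, a lip with chamfered top edge (8 mm high, 7 wide). Home, the coupling's mouth rests on the shoulder (56 wide) 46 mm below, coupling_grip 28 mm above this point; any yaw will do. The other tank's spigot is smooth, 22 wide.
- cam_left (a joint): Cam arm on the coupling's +y side: steel bar 16 mm wide, 6 thick, reaching 55 mm from its pin, away from the axis. Rad: 0 open, 35 degrees above level; 0.61 level; 1.40 closed at its stop, 45 degrees below level. Starts at 0 to 0.25; stays where left (0.08 N m). Press straight down on it about 40 mm out from the pin. Its inner cam enters the groove, and blocks unless the coupling is home.
- cam_right (a joint): Cam arm on the coupling's -y side; otherwise the same as cam_left.

How it is judged:
By the outcome, as a careful person would: the job done as asked, in the order asked, and still so for the second after the job is handed in, with the robot touching nothing.
It also fails if it takes over 51 s, if anything falls off the work surface, if the arm or the gripper's body presses on something with over 40 N, if the wrist force passes 120 N, or if a joint passes its speed limit or range.

### The arm

A 7-joint arm with a two-finger parallel gripper is mounted at the origin on a cart in front of the work surface, level with it; the furniture and walls round the work are solid. World frame = base frame: x ahead of the robot, y to its left, z up, the work surface at z = 0. Lengths are in m, angles in rad, forces in N, time in s.
With the tool pointing down it reaches from about 0.35 to 0.9 m from the base axis. Payload 8.1 kg.
Tool frame: the origin (TCP) lies midway between the tips of the shut fingers; the grasp point (between the pads) lies arm.tcp_to_grasp behind it (arm.tcp_to_grasp is the distance from the TCP to the grasp point, in m); z points along the fingers, y is the line along which they close (so a half turn about z gives the same grasp; the last joint's range is limited). The gripper opens to 92 mm and grips with 3 to 60 N. Pads are 19 mm wide; open, the fingers measure 130 mm over their backs; the gripper's body (75 mm by 190 mm) begins 47 mm behind the grasp point.
Start: joints at [-1.286, 0.434, 0.025, 1.573, -0.012, 1.134, -0.075], TCP at [0.236, 0.579, 0.227] pointing down, gripper open.
Joint ranges: [-2.62, 2.62], [-0.44, 2.09], [-1.27, 1.32], [0.08, 2.57], [-1.32, 4.46], [0.12, 2], [-2.74, 2.74]. Speed limits (rad/s): [2.22, 2.22, 3.01, 3.01, 3.14, 3.14, 3.14].

### API

Orientations are given as a rotation vector (axis times angle).
In Python, from cell import observe, get_image, arm gives the robot as it stands. The module is installed in compiled form; this text tells all that it offers.
- The arm moves only by the tool drive_tool, never from a script. Its argument "steps" is a list of rows, each a list of 5 numbers: the closure, from 0 (fully open) to 1 (shut), then the shift along the world's x, y, z in mm, then the turn about the world's z in rad. In form: [[hand, x, y, z, roll], ...]. A call has 1 to 20 rows; each row shifts and turns the commanded pose from where the row before left it; what a row does not reach is not made up. A row lasts 1/12 s, in which the tool goes at most 41.7 mm and 7.16 degrees, less where a joint would pass 70% of its speed; a pose out of reach is approached as far as the arm can. A call with a gripper value outside its range is refused whole. The fingers move at their own pace and stop on an object; "grip_force" is the grip in N (left out, the last holds). Time passes only in rows, so rows that do not move let the fingers close. It gives the time, the measured TCP pose, the force, the opening and the grip force at its end, in the units of the state.
- observe(): the state, without advancing time (a new reading comes with each control period).
- get_image(name): name is "scene" or "top" or "wrist"; returns a dict with "image" (480x640x3 uint8, red, green, blue), "vfov" (degrees; the focal length in pixels is half the picture's height over the tangent of half this angle, whatever the lens; pixels are square), "cx", "cy" (the principal point, pixels), "xyz" and "attitude" of the camera in the world. Camera axes: x right, y down, z forward; pixel columns grow to the right and rows downward; lengths in m; the calibration is good to about 2 mm. A picture is of the moment at which its call begins. There is no depth.
- arm.sign_off(): hands the job in; it is judged then, once.
The state is a dict: "clock": time; "joints": joint angles; "dq": joint speeds; "joint_efforts": joint torques, N m; "position": TCP position; "ee_rot": TCP orientation; "force": force on the tool from outside, world axes, zero at the start; "ft_torque": the same for the moment, N m; "width": opening from 0.0 (shut) to 1.0 (fully open); "gripper_force": force on a finger pad.
Only numpy, scipy, OpenCV 4.12 (cv2) and the standard library are available. Lean on these libraries where they do the work, as an engineer would, in place of code of your own. Each camera call takes 0.05 s, during which the arm holds its last target. There are 200 camera calls.

## Working session

There is one attempt and no reset: what is moved stays moved. The work goes in short steps, Python scripts to look and compute and a tool call to move; the robot and the scene stay as the last step left them, time stands still between calls to the robot, and variables do not carry over. Pictures are saved under pics/ and viewed, at most 10 in all, crops included, and the job is handed in when it is done.

Besides the shell and the picture viewer there is one more tool, called after ">>>" as name([rows], argument=value, ...), one row to a line, values as JSON. drive_tool: Moves the arm, as the interface text tells. Its arguments: {"type":"object","properties":{"steps":{"type":"array"},"grip_force":{"type":"number"}},"required":["steps"]}

```bash
mkdir -p pics
cat > h.py <<'E'
import numpy as np,cv2,json
from scipy.spatial.transform import Rotation as R
from cell import observe,get_image,arm
def grab(n,f):
    d=get_image(n); cv2.imwrite('pics/%s.png'%f,d['image'][:,:,::-1]); 
    np.savez('pics/%s.npz'%f,**{k:np.array(v) for k,v in d.items()}); return d
def ld(f): return dict(np.load('pics/%s.npz'%f))
def rot(d):
    a=np.array(d['attitude'],float); return a if a.shape==(3,3) else R.from_rotvec(a).as_matrix()
def foc(d): return 240/np.tan(np.radians(float(d['vfov']))/2)
def ray(d,u,v):
    f=foc(d); r=rot(d)@np.array([(u-d['cx'])/f,(v-d['cy'])/f,1]); return np.array(d['xyz'],float),r/np.linalg.norm(r)
def onz(d,u,v,z):
    o,r=ray(d,u,v); return o+r*(z-o[2])/r[2]
def proj(d,p):
    c=rot(d).T@(np.array(p)-d['xyz']); f=foc(d); return f*c[0]/c[2]+d['cx'],f*c[1]/c[2]+d['cy']
E
python3 - <<'E'
from h import *
s=observe();print(s,arm.tcp_to_grasp)
a=grab('scene','s0');b=grab('top','t0');c=grab('wrist','w0')
for d in(a,b,c):print(d['xyz'],d['attitude'],d['vfov'],d['cx'],d['cy'])
cv2.imwrite('pics/st0.png',cv2.resize(np.hstack([a['image'],b['image']])[:,:,::-1],None,fx=.625,fy=.625))
E
```

```text
{'clock': 0.0, 'joints': array([-1.28561531,  0.43520926,  0.02494554,  1.57406818, -0.01158892,
        1.13398898, -0.07511378]), 'dq': array([ 0.00082113, -0.00028097, -0.0008017 , -0.00197326,  0.00218145,
       -0.00148773, -0.00078939]), 'joint_efforts': array([ 7.37540031e-04, -6.67849302e+01,  9.85478573e-01, -3.14454246e+01,
       -6.05546334e-02,  4.30577353e-02,  1.70565631e-04]), 'position': array([0.23618808, 0.57812053, 0.22596436]), 'ee_rot': array([-6.05367686e-01, -3.08255299e+00,  2.38880646e-03]), 'force': array([ 0.29965971, -0.6648791 , -0.52586923]), 'ft_torque': array([0.00771074, 0.00809175, 0.04124127]), 'gripper_force': 0.0, 'width': 0.9990991771531852} 0.0188
[ 0.05815117 -0.82848798  0.69486533] [-2.10143378  0.54483533 -0.28343077] 42.21876407063128 307.5945873705191 238.1171250565883
[ 0.40678433 -0.04682593  0.9716606 ] [-2.18398282  2.20516571 -0.10994751] 57.15057913641869 321.49424865695863 236.72638338384698
[0.16057999 0.60906098 0.38444025] [2.38934163 1.60479139 0.24441931] 62.848029962790875 327.7026997311111 242.46291254247146
```

View pics/s0.png

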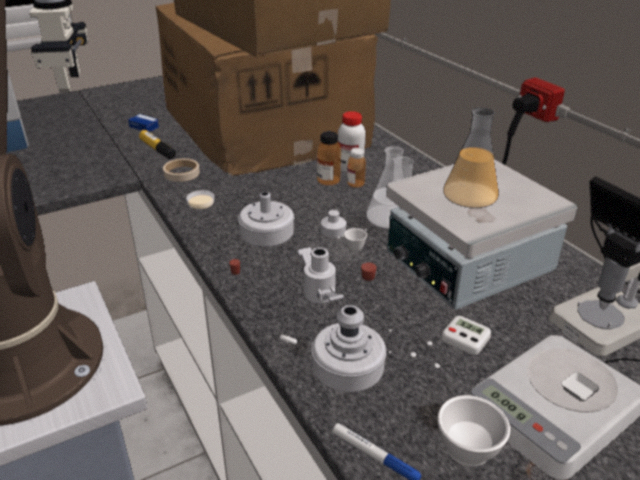

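View pics/t0.png

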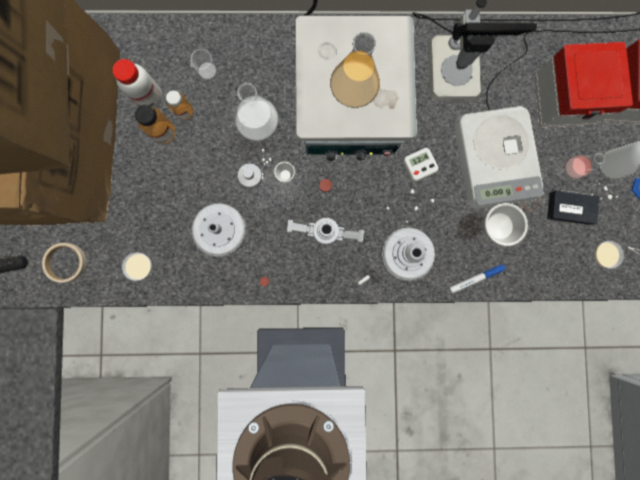

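The scene view shows the coupling at about (319,275), the grooved adaptor at (350,345) and the slim-spigot tank at (266,215). In the top view the coupling stub is at (326,230), with arm tips at about (290,227) and (362,236), and the grooved adaptor is at about (416,253). Next I'll refine these.

Run:
```python
from h import *
t=ld('t0');s=ld('s0')
def dark(d,u,v,w,th=75):
    g=cv2.cvtColor(d['image'],cv2.COLOR_RGB2GRAY)[v-w:v+w,u-w:u+w]
    n,l,st,c=cv2.connectedComponentsWithStats((g<th).astype(np.uint8))
    i=[k for k in range(1,n) if st[k,4]>8]; i=min(i,key=lambda k:np.hypot(*(c[k]-w)))
    print(st[i],c[i]+[u-w,v-w]); return c[i]+[u-w,v-w]
def tri(a,b):
    o1,r1=ray(t,*a);o2,r2=ray(s,*b)
    k=np.linalg.lstsq(np.c_[r1,-r2],o2-o1,rcond=None)[0]
    p,q=o1+r1*k[0],o2+r2*k[1]; return (p+q)/2,np.linalg.norm(p-q)
for n,a,b,z in(('coup',(326,230),(319,254),.0905),('adap',(416,253),(350,315),.111)):
    A=dark(t,*a,8);B=dark(s,*b,8)
    print(n,'top',onz(t,*A,z),'scene',onz(s,*B,z),'tri',tri(A,B))
c1=cv2.resize(t['image'][195:285,270:450],None,fx=4,fy=4,interpolation=2)
c2=cv2.resize(s['image'][235:395,270:400],None,fx=3.5,fy=3.5,interpolation=2)
c2=cv2.copyMakeBorder(c2,0,0,0,720-c2.shape[1],cv2.BORDER_CONSTANT)[:,:720]
cv2.imwrite('pics/c1.png',c1[:,:,::-1]);
m=np.zeros((560,800,3),np.uint8);a=cv2.resize(c1,(450,225));m[:225,:450]=a;b=c2[:,:455];m[:560,800-340:]=b[:, :340] if 0 else cv2.resize(b,(340,418))[0:418].repeat(1,0) if 0 else 0
```

```text
[ 4  3  9  8 54] [326.27777778 228.68518519]
[ 4  3 10  6 47] [319.40425532 251.63829787]
coup top [ 0.48950382 -0.07865755  0.0905    ] scene [ 0.49142189 -0.07625759  0.0905    ] tri (array([ 0.48961308, -0.07873013,  0.09257046]), np.float64(0.0006716469346716196))
[ 5  4  8  7 46] [416.36956522 252.10869565]
[ 3  0 11  7 61] [349.85245902 310.31147541]
adap top [ 0.43990437 -0.25446414  0.111     ] scene [ 0.44140425 -0.25199587  0.111     ] tri (array([ 0.43992596, -0.25401661,  0.11308192]), np.float64(0.00022861514264082614))
```

View pics/c1.png

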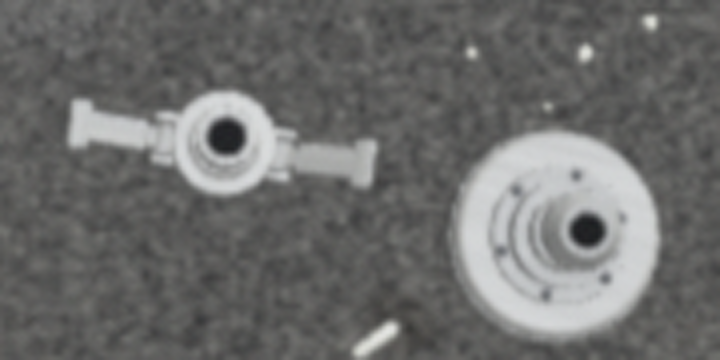

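Run:
```python
from h import *
t=ld('t0')
L=onz(t,270+80/4,195+125/4,.055);Rr=onz(t,270+365/4,195+165/4,.055)
d=L-Rr;print(L,Rr,np.linalg.norm(d)); a=np.arctan2(d[1],d[0]);print('coupling +y heading',a,'x heading',a-np.pi/2)
y=R.from_rotvec(observe()['ee_rot']).as_matrix()
print('tool y',np.arctan2(y[1,1],y[0,1]),'tool x',np.arctan2(y[1,0],y[0,0]),'z',y[:,2])
```

```text
[ 0.49856782 -0.00424657  0.055     ] [ 0.4763407 -0.1529459  0.055    ] 0.15035137620522532
coupling +y heading 1.4224179433876305 x heading -0.14837838340726606
tool y 1.1829504397421704 tool x 2.7537469307997924 z [-3.16023679e-04 -1.14250984e-03 -9.99999297e-01]
```

>>> drive_tool([
  [0, 8, -37, 0, -0.074],
  [0, 8, -37, 0, -0.074],
  [0, 8, -37, 0, -0.074],
  [0, 8, -37, 0, -0.074],
  [0, 12, -37, 0, -0.074],
  [0, 12, -37, 0, -0.074],
  [0, 14, -37, 0, -0.074],
  [0, 14, -37, 0, -0.074],
  [0, 16, -36, 0, -0.074],
  [0, 16, -36, 0, -0.074],
  [0, 16, -36, 0, -0.074],
  [0, 16, -36, 0, -0.074],
  [0, 18, -36, 0, -0.074],
  [0, 18, -36, 0, -0.074],
  [0, 18, -36, 0, -0.074],
  [0, 18, -36, 0, -0.074],
  [0, 17, -36, 0, -0.074],
  [0, 17, -36, 0, -0.073],
  [0, 0, 0, 0, 0],
  [0, 0, 0, 0, 0],
])

```text
clock: 1.82
position: [0.4906, -0.08, 0.2265]
ee_rot: [2.384, 2.044, -0.002]
force: [0.4, 0.2, 0.5]
width: 0.997
gripper_force: 0.0
```

Run:
```python
from h import *
w=grab('wrist','w1');s=observe();M=R.from_rotvec(s['ee_rot']).as_matrix()
print(s['clock'],s['position'],s['joints'],np.arctan2(M[1,1],M[0,1]),s['force'])
print(proj(w,[.4903,-.0778,.0905]))
```

```text
1.8667 [ 0.49013419 -0.07804783  0.2263761 ] [-0.47666826  0.24554431  0.65316854  1.91755884 -0.17212826  1.03497993
  0.10083239] -0.14967985921679455 [ 0.54573172 -0.06561446 -0.72212573]
(np.float64(327.42250077147656), np.float64(225.91599877900092))
```

View pics/w1.png

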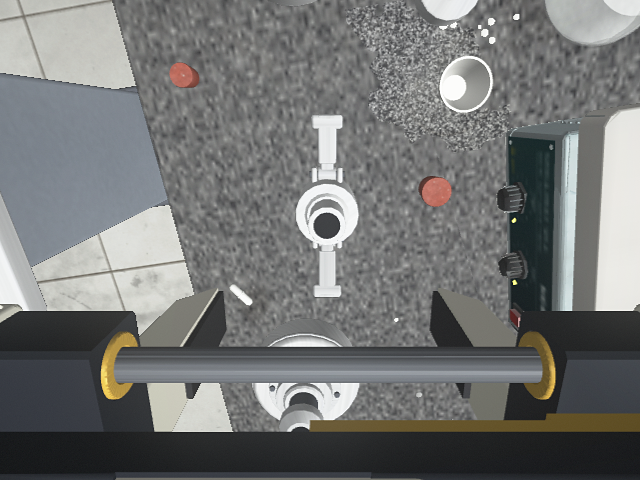

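The coupling hole in the wrist view is at (327,225), within a pixel of where I predicted. The arms run perpendicular to the finger line and the space around them is clear.

>>> drive_tool([
  [0, 0, 0, -35, 0],
  [0, 0, 0, -35, 0],
  [0, 0, 0, -35, 0],
  [0, 0, 0, -30, 0],
  [0, 0, 0, -20, 0],
  [0, 0, 0, -11, 0],
  [0, 0, 0, 0, 0],
  [0.5, 0, 0, 0, 0],
  [1, 0, 0, 0, 0],
  [1, 0, 0, 0, 0],
  [1, 0, 0, 0, 0],
  [1, 0, 0, 0, 0],
  [1, 0, 0, 0, 0],
  [1, 0, 0, 0, 0],
  [1, 0, 0, 0, 0],
  [1, 0, 0, 0, 0],
], grip_force=40)

```text
clock: 3.2
position: [0.4904, -0.0774, 0.0608]
ee_rot: [2.38, 2.051, 0.0]
force: [-0.5, -0.5, 0.6]
width: 0.399
gripper_force: 0.0
```

>>> drive_tool([
  [1, 0, 0, 0, 0],
  [1, 0, 0, 0, 0],
  [1, 0, 0, 0, 0],
  [1, 0, 0, 0, 0],
  [1, 0, 0, 0, 0],
  [1, 0, 0, 0, 0],
])

```text
clock: 3.7
position: [0.4902, -0.0774, 0.0607]
ee_rot: [-2.38, -2.051, 0.0]
force: [-1.3, 0.5, 1.8]
width: 0.315
gripper_force: 40.0
```

>>> drive_tool([
  [1, 0, 0, 10, 0],
  [1, 0, 0, 20, 0],
  [1, 0, 0, 30, 0],
  [1, 0, 0, 30, 0],
  [1, 0, 0, 30, 0],
  [1, 0, 0, 20, 0],
  [1, -5, -17.7, 0, 0],
  [1, -8, -28, 0, 0],
  [1, -8, -28, 0, 0],
  [1, -8, -28, 0, 0],
  [1, -8, -28, 0, 0],
  [1, -6, -23, 0, 0],
  [1, -4.8, -15, 0, 0],
  [1, -2, -8, 0, 0],
  [1, 0, 0, 0, 0],
  [1, 0, 0, 0, 0],
  [1, 0, 0, 0, 0],
])

```text
clock: 5.12
position: [0.4411, -0.2516, 0.2006]
ee_rot: [-2.377, -2.053, -0.001]
force: [-0.9, -0.0, -4.7]
width: 0.321
gripper_force: 40.0
```

Run:
```python
from h import *
s=observe();print(s['clock'],s['position'],s['ee_rot'],s['force'])
a=grab('scene','s2');b=grab('top','t2');w=grab('wrist','w2')
m=np.zeros((560,800,3),np.uint8)
m[:,:400]=cv2.resize(a['image'][210:400,280:416],(400,560),interpolation=2)
m[:280,400:]=cv2.resize(b['image'][200:312,330:490],(400,280),interpolation=2)
m[280:,400:]=cv2.resize(w['image'],(400,280))
cv2.imwrite('pics/m2.png',m[:,:,::-1])
```

```text
5.1167 [ 0.44108006 -0.2515659   0.20063508] [-2.37726694e+00 -2.05260566e+00 -6.70143536e-04] [-0.87679272 -0.04379992 -4.69210738]
```

View pics/m2.png

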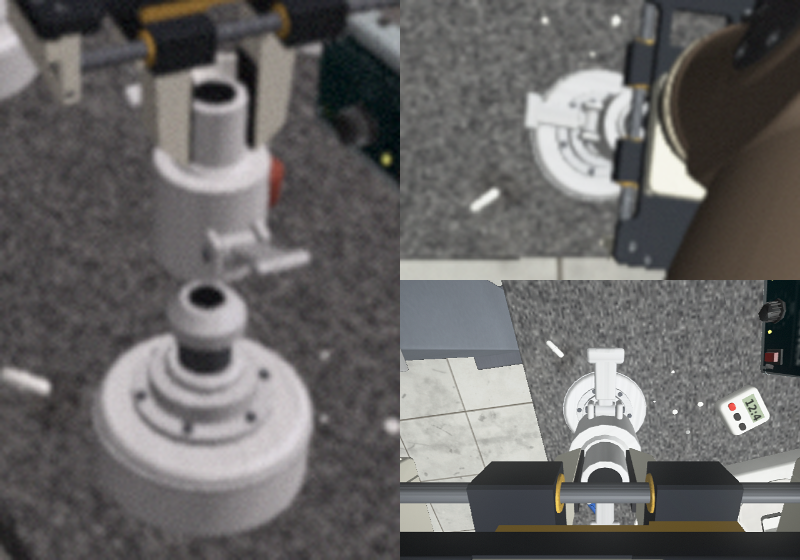

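The coupling hangs upright, with its stub hole at about (354,241) in the scene view and the adaptor hole below it at (350,310). I'll compare the two axes next.

Run:
```python
from h import *
def hole(d,u,v,w=9):
    g=cv2.cvtColor(d['image'],cv2.COLOR_RGB2GRAY)[v-w:v+w,u-w:u+w]
    n,l,st,c=cv2.connectedComponentsWithStats((g<75).astype(np.uint8))
    i=min([k for k in range(1,n) if st[k,4]>8],key=lambda k:np.hypot(*(c[k]-w))); print(st[i]); return c[i]+[u-w,v-w]
s=ld('s2'); A=hole(s,354,241);B=hole(s,350,311)
a,b=onz(s,*A,.2305),onz(s,*B,.111);print(A,B,a,b,'err needed',(b-a)*1000)
print(onz(s,*A,.2285),onz(s,*A,.2325))
```

```text
[ 0  6 15  7 83]
[ 4  5 11  8 63]
[351.95180723 240.97590361] [349.82539683 310.31746032] [ 0.4414419  -0.25021992  0.2305    ] [ 0.44136313 -0.25198803  0.111     ] err needed [-7.87657674e-02 -1.76810826e+00 -1.19500000e+02]
[ 0.44309271 -0.24772934  0.2285    ] [ 0.43979108 -0.25271049  0.2325    ]
```

Run:
```python
from h import *
s=ld('s2'); g=cv2.cvtColor(s['image'],cv2.COLOR_RGB2GRAY)
for v in (239,241,243,250,255): print(v,g[v,338:372])
for v in (309,311,318): print(v,g[v,332:372])
b=np.array([.44136,-.25199])
for p in ((0,0),(2,0),(0,2)): print(p,proj(s,[b[0]+p[0]/1e3,b[1]+p[1]/1e3,.2305]),proj(s,[b[0],b[1],.215]))
```

```text
239 [151 150 146 147 150 148 125  83  64  55  34  22  23  22  21  20  21  27
  30  45  71 115 153 164 138  88  34  12  33  80 128 147 149 145]
241 [146 147 152 150 151 142 116  64  35  18  20  20  14  18  20  18  19  12
  17  19  26  59 127 179 189 141  72  21  35  82 128 145 146 150]
243 [147 146 149 150 149 144 113  84  72  61  45  36  27  28  20  23  18  22
  28  33  61 111 162 195 197 167 100  36  43  96 130 149 149 147]
250 [149 146 147 149 149 137  99  72  88 104 106 106 112 109 109 106 113 117
 128 130 135 149 153 164 155 121  60  31  65 114 140 152 146 149]
255 [145 150 150 150 150 133  94  80  93 105 107 108 110 104 106 108 115 130
 129 139 145 156 160 164 148 100  43  28  75 122 147 149 150 139]
309 [ 85  87  89  85  83  86  84  86 103 131 164 154 102  46  28  20  18  16
  21  16  24  15  45  87 139 176 173 155 122  91  82  83  83  85  79  76
  68  72  79  85]
311 [ 95  93  87  81  83  88  94  97 112 147 158 143  92  36  20  19  14  16
  18  21  17  18  22  48 106 166 187 192 186 156 120  93  83  95  93  86
  84  82  86  86]
318 [ 69  64  68  67  77  91 111 116 115 121 128 133 133 133 150 151 159 163
 173 179 181 184 187 198 195 201 203 197 202 196 185 151 102  77  88  95
  89  88  73  69]
(0, 0) (np.float64(352.60806723401623), np.float64(241.63510057782304)) (np.float64(352.2222512907197), np.float64(251.1542769341009))
(2, 0) (np.float64(353.87323968629113), np.float64(241.22548593284992)) (np.float64(352.2222512907197), np.float64(251.1542769341009))
(0, 2) (np.float64(351.80819658889783), np.float64(240.9093374628238)) (np.float64(352.2222512907197), np.float64(251.1542769341009))
```

>>> drive_tool([
  [1, -1.2, -1.4, -12, 0],
  [1, 0, 0, -12, 0],
  [1, 0, 0, -4, 0],
  [1, 0, 0, -3, 0],
  [1, 0, 0, -3, 0],
  [1, 0, 0, -3, 0],
  [1, 0, 0, -2, 0],
  [1, 0, 0, 0, 0],
])

```text
clock: 5.93
position: [0.4396, -0.2544, 0.1617]
ee_rot: [2.379, 2.051, 0.0]
force: [0.0, 0.7, -3.7]
width: 0.317
gripper_force: 40.0
```

>>> drive_tool([
  [1, 0, 0, -5, 0],
  [1, 0, 0, -5, 0],
  [1, 0, 0, -5, 0],
  [1, 0, 0, -5, 0],
  [1, 0, 0, -5, 0],
  [1, 0, 0, -4, 0],
  [1, 0, 0, -3, 0],
  [1, 0, 0, 0, 0],
])

```text
clock: 6.6
position: [0.4395, -0.2543, 0.1291]
ee_rot: [-2.379, -2.051, 0.0]
force: [3.6, 1.2, -6.5]
width: 0.317
gripper_force: 40.0
```

>>> drive_tool([
  [1, 0, 0, -1.5, 0],
  [1, 0, 0, -1, 0],
  [1, 0, 0, -1, 0],
  [1, 0, 0, -1, 0],
  [1, 0, 0, 0, 0],
  [1, 0, 0, 0, 0],
])

```text
clock: 7.1
position: [0.4397, -0.2544, 0.1257]
ee_rot: [2.379, 2.051, 0.001]
force: [1.0, 3.6, 4.9]
width: 0.319
gripper_force: 40.0
```

Contact is at the expected home height, so I'll push firmly.

>>> drive_tool([
  [1, 0, 0, -1, 0],
  [1, 0, 0, -1, 0],
  [1, 0, 0, -1, 0],
  [1, 0, 0, -1, 0],
  [1, 0, 0, 0, 0],
  [1, 0, 0, 0, 0],
])

```text
clock: 7.6
position: [0.44, -0.2549, 0.1246]
ee_rot: [2.379, 2.05, 0.006]
force: [-11.3, 11.3, 51.6]
width: 0.316
gripper_force: 40.1
```

>>> drive_tool([
  [1, 0, 0, 3, 0],
  [1, 0, 0, 0, 0],
  [0.5, 0, 0, 0, 0],
  [0.4, 0, 0, 0, 0],
  [0.4, 0, 0, 0, 0],
  [0.4, 0, 0, 0, 0],
  [0.4, 0, 0, 0, 0],
  [0.4, 0, 0, 10, 0],
  [0.4, 0, 0, 30, 0],
  [0.4, 0, 0, 30, 0],
  [0.4, 0, 0, 20, 0],
  [1, 0, 30, 0, 0],
  [1, 0, 37, 0, 0],
  [1, 0, 0, 0, 0],
  [1, 0, 0, 0, 0],
  [1, 0, 0, 0, 0],
])

```text
clock: 8.93
position: [0.4395, -0.1877, 0.2148]
ee_rot: [2.379, 2.051, 0.0]
force: [-0.2, -1.3, 0.3]
width: 0.289
gripper_force: 0.0
```

Run:
```python
from h import *
s=observe();print(s['clock'],s['position'],s['ee_rot'],s['force'],s['width'])
a=grab('scene','s3');b=grab('top','t3');w=grab('wrist','w3')
m=np.zeros((560,800,3),np.uint8)
m[:,:400]=cv2.resize(a['image'][210:400,280:416],(400,560),interpolation=2)
m[:280,400:]=cv2.resize(b['image'][200:312,330:490],(400,280),interpolation=2)
m[280:,400:]=cv2.resize(w['image'],(400,280))
cv2.imwrite('pics/m3.png',m[:,:,::-1])
```

```text
8.9333 [ 0.43945284 -0.1877258   0.21475663] [2.37856108e+00 2.05142087e+00 3.43903440e-04] [-0.21731054 -1.26499008  0.31223101] 0.28875171820216106
```

View pics/m3.png

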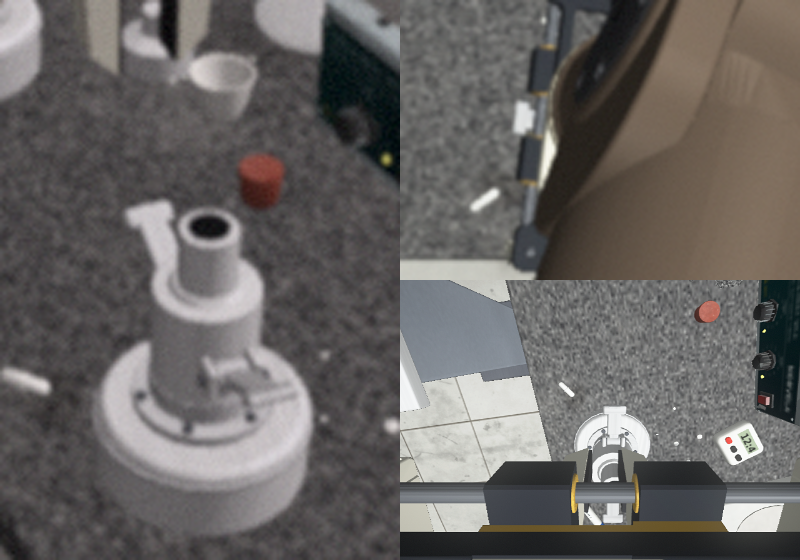

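>>> drive_tool([
  [1, 10, 0, 0, 0],
  [1, 0, 0, -30, 0],
  [1, 0, 0, -30, 0],
  [1, 0, 0, -20, 0],
  [1, 0, 0, -5, 0],
  [1, 0, 0, -5, 0],
  [1, 0, 0, -5, 0],
  [1, 0, 0, -5, 0],
  [1, 0, 0, 0, 0],
])

```text
clock: 9.83
position: [0.4497, -0.1876, 0.1143]
ee_rot: [2.379, 2.051, 0.001]
force: [0.2, 0.7, 0.7]
width: 0.006
gripper_force: 0.0
```

>>> drive_tool([
  [1, 0, 0, -5, 0],
  [1, 0, 0, -5, 0],
  [1, 0, 0, -5, 0],
  [1, 0, 0, -5, 0],
  [1, 0, 0, -4, 0],
  [1, 0, 0, -4, 0],
  [1, 0, 0, 0, 0],
])

```text
clock: 10.42
position: [0.4492, -0.1875, 0.0856]
ee_rot: [-2.379, -2.051, 0.001]
force: [1.0, 0.4, 1.3]
width: 0.003
gripper_force: 0.5
```

>>> drive_tool([
  [1, 0, 0, -4, 0],
  [1, 0, 0, -4, 0],
  [1, 0, 0, -4, 0],
  [1, 0, 0, -3, 0],
  [1, 0, 0, 0, 0],
])

```text
clock: 10.83
position: [0.4491, -0.1874, 0.0706]
ee_rot: [-2.379, -2.051, 0.001]
force: [0.7, 0.9, 0.6]
width: 0.004
gripper_force: 0.6
```

>>> drive_tool([
  [1, 0, 0, -2, 0],
  [1, 0, 0, -2, 0],
  [1, 0, 0, -2, 0],
  [1, 0, 0, -2, 0],
  [1, 0, 0, 0, 0],
])

```text
clock: 11.25
position: [0.4498, -0.1871, 0.0634]
ee_rot: [-2.379, -2.051, -0.002]
force: [0.5, 3.1, 9.3]
width: 0.007
gripper_force: 4.5
```

>>> drive_tool([
  [1, 0, 0, -1, 0],
  [1, 0, 0, -1, 0],
  [1, 0, 0, -1, 0],
  [1, 0, 0, 0, 0],
])

```text
clock: 11.58
position: [0.4505, -0.1868, 0.0613]
ee_rot: [2.379, 2.052, 0.004]
force: [-1.8, 6.9, 22.4]
width: 0.005
gripper_force: 9.7
```

Run:
```python
from h import *
s=observe();print(s['clock'],s['position'],s['force'])
a=grab('scene','s4')
cv2.imwrite('pics/m4.png',cv2.resize(a['image'][200:400,260:430],(510,600),interpolation=2)[:,:,::-1])
```

```text
11.5833 [ 0.45049362 -0.18680038  0.06127586] [-1.83417419  6.90338623 22.41686418]
```

View pics/m4.png

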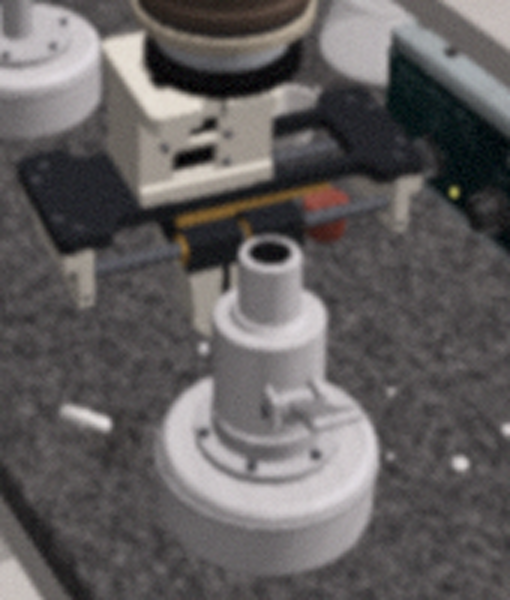

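The coupling is still seated and the hand is pressing the far arm. Force is still building, so I'll press on to a firm stop.

>>> drive_tool([
  [1, 0, 0, -1, 0],
  [1, 0, 0, -1, 0],
  [1, 0, 0, -1, 0],
  [1, 0, 0, -1, 0],
  [1, 0, 0, 0, 0],
])

```text
clock: 12.05
position: [0.4515, -0.1862, 0.0581]
ee_rot: [2.378, 2.052, 0.007]
force: [-2.2, 9.9, 35.8]
width: 0.001
gripper_force: 15.1
```

>>> drive_tool([
  [1, 0, 0, -1, 0],
  [1, 0, 0, -1, 0],
  [1, 0, 0, 0, 0],
])

```text
clock: 12.3
position: [0.4521, -0.1859, 0.0564]
ee_rot: [2.377, 2.052, 0.009]
force: [-0.9, 11.3, 34.9]
width: 0.002
gripper_force: 15.4
```

>>> drive_tool([
  [1, 0, 0, -1, 0],
  [1, 0, 0, -1, 0],
  [1, 0, 0, -1, 0],
  [1, 0, 0, 0, 0],
])

```text
clock: 12.63
position: [0.4529, -0.1852, 0.0539]
ee_rot: [2.376, 2.053, 0.011]
force: [-1.8, 14.6, 47.8]
width: 0.005
gripper_force: 20.3
```

>>> drive_tool([
  [1, 0, 0, 20, 0],
  [1, 0, 0, 40, 0],
  [1, 0, 0, 40, 0],
  [1, 0, 0, 40, 0],
  [1, 0, 0, 30, 0],
  [1, -5, -30, 0, 0],
  [1, -5, -37, 0, 0],
  [1, 0, 0, 0, 0],
  [1, 0, 0, 0, 0],
])

```text
clock: 13.38
position: [0.4383, -0.2566, 0.2212]
ee_rot: [2.384, 2.045, -0.001]
force: [-0.1, 1.0, 0.0]
width: 0.003
gripper_force: 0.0
```

Run:
```python
from h import *
s=observe();print(s['clock'],s['position'],s['force'])
w=grab('wrist','w5');a=grab('scene','s5')
ax=np.array([.4397,-.2545]);r=np.array([np.cos(1.4224),np.sin(1.4224)])
im=w['image'].copy()
for ang,c in((0,(255,0,0)),(.61,(255,255,0)),(1.0,(0,255,255)),(1.2,(255,0,255)),(1.4,(0,255,0))):
    th=np.radians(35)-ang; p=ax+r*(.031+.055*np.cos(th)); q=proj(w,[*p,.089+.055*np.sin(th)]); print(ang,q)
    cv2.circle(im,tuple(int(round(v)) for v in q),2,c,-1)
q=proj(w,[*(ax+r*.07),.1]);u,v=int(q[0]),int(q[1]);v0=max(v-110,0);u0=max(u-110,0)
A=cv2.resize(im[v0:v0+200,u0:u0+220],(440,400),interpolation=2)
B=cv2.resize(a['image'][250:390,300:390],(257,400),interpolation=2)
cv2.imwrite('pics/m5.png',np.hstack([A,B])[:,:,::-1])
```

```text
13.3833 [ 0.43834373 -0.25657537  0.2212186 ] [-0.13703475  0.97119202  0.03227309]
0 (np.float64(329.49740317749814), np.float64(123.88516227172411))
0.61 (np.float64(329.2210441000869), np.float64(108.53205508389172))
1.0 (np.float64(329.1128123626957), np.float64(115.00691771471273))
1.2 (np.float64(329.08150500666085), np.float64(122.07196315086958))
1.4 (np.float64(329.06603907338155), np.float64(131.04166458226166))
```

View pics/m5.png

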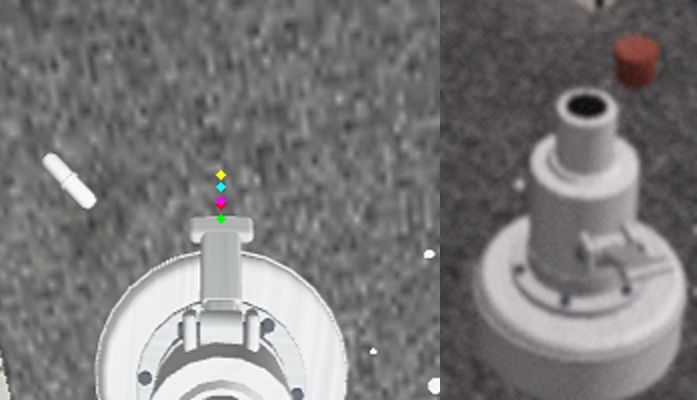

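The left arm's tip sits exactly on the predicted closed point (green, angle 1.4), and the coupling is still seated. Now the right arm.

>>> drive_tool([
  [1, -5, -33, 0, 0],
  [1, -5, -33, 0, 0],
  [1, 0, 0, -35, 0],
  [1, 0, 0, -35, 0],
  [1, 0, 0, -30, 0],
  [1, 0, 0, -6, 0],
  [1, 0, 0, -6, 0],
  [1, 0, 0, -6, 0],
  [1, 0, 0, -6, 0],
  [1, 0, 0, -5, 0],
  [1, 0, 0, -5, 0],
  [1, 0, 0, -5, 0],
  [1, 0, 0, 0, 0],
])

```text
clock: 14.57
position: [0.4298, -0.3204, 0.0819]
ee_rot: [2.379, 2.051, 0.001]
force: [0.9, 0.1, 1.6]
width: 0.004
gripper_force: 0.6
```

>>> drive_tool([
  [1, 0, 0, -4, 0],
  [1, 0, 0, -4, 0],
  [1, 0, 0, -4, 0],
  [1, 0, 0, -3, 0],
  [1, 0, 0, -2, 0],
  [1, 0, 0, -2, 0],
  [1, 0, 0, -2, 0],
  [1, 0, 0, 0, 0],
])

```text
clock: 15.23
position: [0.4297, -0.3229, 0.0623]
ee_rot: [2.378, 2.047, -0.001]
force: [-1.7, -3.3, 16.0]
width: 0.004
gripper_force: 6.7
```

>>> drive_tool([
  [1, 0, 0, -1, 0],
  [1, 0, 0, -1, 0],
  [1, 0, 0, -1, 0],
  [1, 0, 0, -1, 0],
  [1, 0, 0, -1, 0],
  [1, 0, 0, 0, 0],
])

```text
clock: 15.73
position: [0.4303, -0.3249, 0.0588]
ee_rot: [2.377, 2.043, -0.001]
force: [-3.9, -5.7, 29.4]
width: 0.006
gripper_force: 12.2
```

>>> drive_tool([
  [1, 0, 0, -1, 0],
  [1, 0, 0, -1, 0],
  [1, 0, 0, -1, 0],
  [1, 0, 0, -1, 0],
  [1, 0, 0, 0, 0],
])

```text
clock: 16.15
position: [0.4309, -0.3266, 0.0559]
ee_rot: [2.375, 2.04, -0.001]
force: [-6.1, -8.1, 38.1]
width: 0.003
gripper_force: 15.8
```

>>> drive_tool([
  [1, 0, 0, -1, 0],
  [1, 0, 0, -1, 0],
  [1, 0, 0, -1, 0],
  [1, 0, 0, 0, 0],
])

```text
clock: 16.48
position: [0.4313, -0.3278, 0.0536]
ee_rot: [2.374, 2.038, -0.001]
force: [-5.6, -8.2, 42.7]
width: 0.004
gripper_force: 18.2
```

>>> drive_tool([
  [1, 0, 0, -1, 0],
  [1, 0, 0, -1, 0],
  [1, 0, 0, 0, 0],
  [1, 0, 0, 20, 0],
  [1, 0, 0, 40, 0],
  [1, 0, 0, 40, 0],
  [1, 0, 0, 40, 0],
  [1, 0, 0, 40, 0],
  [1, 0, -40, 0, 0],
  [1, 0, -40, 0, 0],
  [1, 0, 0, 0, 0],
  [1, 0, 0, 0, 0],
])

```text
clock: 17.48
position: [0.4279, -0.4027, 0.2268]
ee_rot: [-2.384, -2.046, 0.002]
force: [-0.7, 0.2, 0.4]
width: 0.003
gripper_force: 0.0
```

Run:
```python
from h import *
s=observe();print(s['clock'],s['position'],s['force'])
w=grab('wrist','w6');a=grab('scene','s6');t=grab('top','t6')
ax=np.array([.4397,-.2545]);r=np.array([np.cos(1.4224),np.sin(1.4224)])
P=[]
for d,n,(u0,v0,uw,vh) in((w,'w',(0,0,640,480)),(a,'s',(300,250,90,140))):
    im=d['image'].copy(); k=1 if n=='w' else 3; im=cv2.resize(im[v0:v0+vh,u0:u0+uw],None,fx=k,fy=k,interpolation=2)
    for ang,c in((0,(255,0,0)),(1.2,(255,0,255)),(1.4,(0,255,0))):
      for sg in((-1,) if n=='s' else (1,-1)):
        th=np.radians(35)-ang; p=ax+sg*r*(.031+.055*np.cos(th)); q=proj(d,[*p,.089+.055*np.sin(th)])
        print(n,ang,sg,q);cv2.circle(im,tuple(int(round(z)) for z in ((q[0]-u0)*k,(q[1]-v0)*k)),2,c,-1)
    P.append(im)
P[0]=cv2.resize(P[0],(500,375));m=np.zeros((420,780,3),np.uint8);m[:375,:500]=P[0];m[:420,505:775]=P[1]
cv2.imwrite('pics/m6.png',m[:,:,::-1])
```

```text
17.4833 [ 0.42790641 -0.40268334  0.22681076] [-0.70627477  0.19247795  0.35472214]
w 0 1 (np.float64(307.8512375588619), np.float64(-162.16023775957947))
w 0 -1 (np.float64(312.3014868433289), np.float64(133.57136892069337))
w 1.2 1 (np.float64(312.2344436954959), np.float64(-101.36895032722677))
w 1.2 -1 (np.float64(315.23478243083247), np.float64(131.7108515352666))
w 1.4 1 (np.float64(312.8401632355947), np.float64(-83.00650471255372))
w 1.4 -1 (np.float64(315.4374634543994), np.float64(122.50546777623997))
s 0 -1 (np.float64(372.84000421283196), np.float64(340.89474699114044))
s 1.2 -1 (np.float64(370.7413858825912), np.float64(374.3377858884184))
s 1.4 -1 (np.float64(368.31858243659156), np.float64(375.2092592143698))
```

View pics/m6.png

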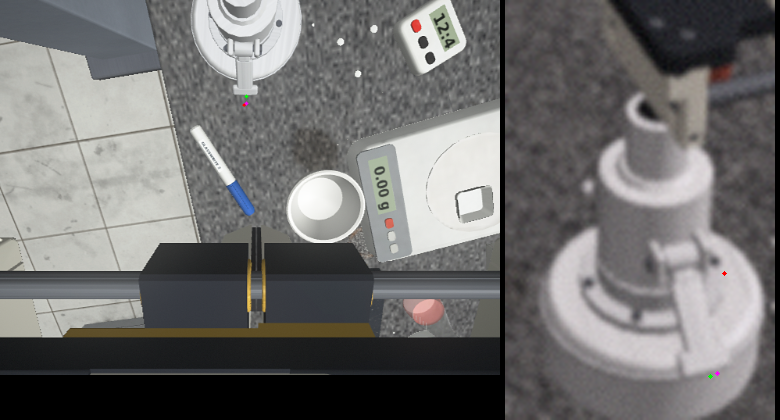

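The right arm's tip is at the closed point, with its edge at the green mark in both views. A last check on the left arm and the overall state:

>>> drive_tool([
  [1, 0, 20, 20, 0],
  [1, 0, 35, 10, 0],
  [1, 0, 35, 0, 0],
  [1, 0, 30, 0, 0],
  [1, 0, 30, 0, 0],
  [1, 0, 0, 0, 0],
  [1, 0, 0, 0, 0],
])

```text
clock: 18.22
position: [0.4299, -0.2474, 0.2571]
ee_rot: [-2.373, -2.057, -0.002]
force: [0.1, -0.5, -0.7]
width: 0.005
gripper_force: 0.0
```

Run:
```python
from h import *
w=grab('wrist','w7');a=grab('scene','s7')
ax=np.array([.4397,-.2545]);r=np.array([np.cos(1.4224),np.sin(1.4224)])
im=w['image'].copy()
for ang,c in((0,(255,0,0)),(1.2,(255,0,255)),(1.4,(0,255,0))):
    th=np.radians(35)-ang; p=ax+r*(.031+.055*np.cos(th)); q=proj(w,[*p,.089+.055*np.sin(th)])
    cv2.circle(im,tuple(int(round(v)) for v in q),2,c,-1)
B=cv2.resize(a['image'][250:390,300:390],(257,400),interpolation=2)
cv2.imwrite('pics/m7.png',np.hstack([cv2.resize(im,(533,400)),B])[:,:,::-1])
```

```text
(no output)
```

View pics/m7.png

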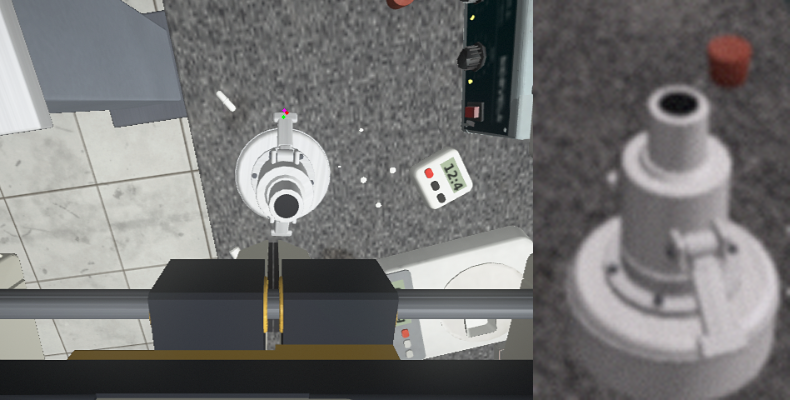

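Both arms are down, the coupling is upright and home, and the robot is clear of it.

```bash
python3 -c "
from cell import arm;print(arm.sign_off())"
```

```text
the job is handed in; nothing more can be done
None
```

The coupling is fully home on the grooved adaptor with both cam arms swung down to their closed positions, left then right; I handed the job in at about 18 s, but sign-off returned no verdict.

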